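# Brace the jar and unscrew its tight lid

## Robot

A 7-joint arm with a two-finger parallel gripper is mounted at the origin on the work surface. World frame = base frame: x ahead of the robot, y to its left, z up, the work surface at z = 0. Lengths are in mm, angles in rad, forces in N, time in s.
With the tool pointing down it reaches from about 425 to 925 mm from the base axis. Payload 6.8 kg.
Tool frame: the origin (TCP) lies at the very end of the fingers, on their centre line; the grasp point (between the pads) lies 19 mm behind it; z points along the fingers, y is the line along which they close (so a half turn about z gives the same grasp; the last joint's range is limited). The gripper opens to 85 mm and grips with 20 to 120 N. Pads are 22 mm wide; open, the fingers measure 114 mm over their backs; the gripper's body (76 mm by 85 mm) begins 54 mm behind the grasp point. The pads swing forward as they close: fully open they stand 13 mm farther back than shut.
Start: joints at [1.022, 0.477, 0.022, 1.555, -0.011, 1.109, -0.083], TCP at [288.008, -610.49, 231.308] pointing down, gripper open.
Joint ranges: [-2.96, 2.96], [-0.34, 2.1], [-1.41, 1.46], [0.24, 2.44], [-1.37, 4.51], [0.17, 1.92], [-2.96, 2.96]. Speed limits (rad/s): [2.39, 2.39, 3.14, 3.14, 3.14, 3.14, 3.14].

## Interface

Orientations are given as a rotation vector (axis times angle).
In Python, from bench import manip gives the robot as it stands. The module is installed in compiled form; this text tells all that it offers.
- The arm moves only by the shell command python3 -m pendant 'ROWS' [OPENING] [FORCE]. ROWS is JSON, a list of rows, each an object with "dp": the shift along the tool's x, y, z in cm, a list of three; "yaw": the turn about the tool's z in degrees. A call has 1 to 5 rows; each row shifts and turns the commanded pose from where the row before left it, along the tool's axes as they then stand; what a row does not reach is not made up. A row lasts 1/8 s, in which the tool goes at most 62.5 mm and 10.7 degrees, less where a joint would pass 70% of its speed; a pose out of reach is approached as far as the arm can. A call with a gripper value outside its range is refused whole. OPENING is the finger opening in cm, from 0 to 8.54, set as the call begins (- or left out, the last holds). The fingers move at their own pace and stop on an object; FORCE is the grip in N (left out, the last holds). Time passes only in rows, so rows that do not move let the fingers close. It gives the time, the measured TCP pose, the force, the opening and the grip force at its end, in the units of the state.
- manip.get_state(): the state, without advancing time (a new reading comes with each control period).
- manip.capture(name): name is "side" or "top"; returns the picture (420x560x3 uint8, red, green, blue); there is no depth.
- manip.camera_model(name): a dict with "fx", "fy", "cx", "cy" (pixels), "D" ([k1, k2, p1, p2, k3] as OpenCV has them; the pictures are not rectified), "extrinsics" (4x4, takes a point from camera to world coordinates). Camera axes: x right, y down, z forward; pixel columns grow to the right and rows downward; lengths in mm; the calibration is good to about 2 mm. A picture is of the moment at which its call begins. camera_model takes no time and is no camera call.
- manip.close_job(): hands the job in; it is judged then, once.
The state is a dict: "clock": time; "joint_pos": joint angles; "qd": joint speeds; "tau": joint torques, N m; "tool_pos": TCP position; "eef_rot": TCP orientation; "contact_force": force on the tool from outside, world axes, zero at the start; "ft_torque": the same for the moment, N m; "gripper_width": finger opening in mm; "finger_force": force on a finger pad.
Only numpy, scipy, OpenCV 4.12 (cv2) and the standard library are available. Lean on these libraries where they do the work, as an engineer would, in place of code of your own. Each camera call takes 0.05 s, during which the arm holds its last target. There are 200 camera calls.

## Task

The lid of the square spice jar is screwed on too tight to open on the bare worktop. Pick the closed jar up by its lid and stand it upright in the wooden jar brace, so that the cheeks keep it from turning, then unscrew the lid anticlockwise until its threads let go, while the jar stays down in the brace. Lift the lid off level and finish while still gripping it, held still a few centimetres straight above the open jar; do not put it down, and leave the pot, spoon rest, pestle and measuring cup alone.

Things in the scene. Friction and masses are not known exactly. Their poses are not given: they have to be found in the camera images.
- jar_center (a point): Square white stoneware jar with a blue band, empty, about 350 g, standing closed on the worktop. Body 60 x 60 mm, 66 mm high, then a round neck 46 mm across with its rim 100 mm above the underside. The point is on the axis, half-way up the body (33 mm above the underside). z up, x and y square to the sides.
- jar_rim (a point): Centre of the jar's rim, 100 mm above its underside; axes as the jar's. Three short threads: turned anticlockwise (from above) relative to the jar, the lid stays tight for 10 degrees, then loosens, is free to lift straight off at 55 to 90 degrees (aim for 72), and at 98 jams on the next threads. Clockwise it is stopped. A springy ring on the rim lifts it up to 4 mm as it loosens.
- cap_center (a point): Round red ribbed plastic lid, 65 mm across, 27 mm high, 50 g; white stripe on top along its +x. The point is its centre, half-way up; z up. Tight, it is 93.5 mm above the jar's underside and its x lies along the jar's x. Turning takes up to 0.6 N m, more than the bare worktop holds; it need not be let rise. Gripped across its diameter with 30 N or more it carries the closed jar.
- brace_seat (a point): Wooden jar brace fixed to the worktop: board 100 x 100 x 10 mm, two cheeks and a back wall standing 35 mm above the board, dark guide strips flaring out on the cheeks to 58 mm above the worktop. The point is the middle of the board's upper face, where the middle of the jar's underside belongs. z up, x towards the back wall, y across the cheeks.
- brace_back (a point): Middle of the lower edge of the brace's back wall, inner face, 35 mm along x from the seat; axes as the brace's. The cheeks' inner faces are 34 mm either side (4 mm to spare beside a squared jar) and run 82 mm from the back wall towards -x, where the brace is open. Any side of the jar may face the back wall. In the brace the jar can twist 8 degrees before the cheeks hold it.
- pot: Blue enamel pot, empty, 178 mm across the rim, 90 mm high, with two dark wire ear handles; origin at the centre of its underside. To be left alone.
- spoon_rest: White ceramic spoon rest, a round dish 100 mm across, 20 mm high; origin at the centre of its underside. To be left alone.
- pestle: Dark wooden pestle standing on its thick end, 50 mm across the foot, 145 mm high; origin at the centre of its foot. To be left alone.
- cup: Yellow plastic measuring cup, 72 mm across the rim, 60 mm high, flat handle 75 mm long along its -y; origin at the centre of its underside. To be left alone.

How it is judged (in metres and radians):
On the way, in this order (a step that is already met when the one before it is completed fails the run):
1. the jar stands down in the brace, its lid still screwed on (x of jar_center in the frame of brace_seat between -0.022 and 0.01 m and y of jar_center in the frame of brace_seat between -0.01 and 0.01 m and z of jar_center in the frame of brace_seat between 0.028 and 0.038 m and angle between jar_center's own z axis and vertical below 0.08 rad and angle between the x axis of cap_center and the x axis of jar_center, either way round below 0.35 rad and z of cap_center in the frame of jar_center below 0.066 m), for 0.2 s.
2. the lid is turned free of its threads while it is still down on the jar and the jar stands in the brace (x of jar_center in the frame of brace_seat between -0.022 and 0.01 m and y of jar_center in the frame of brace_seat between -0.01 and 0.01 m and z of jar_center in the frame of brace_seat between 0.028 and 0.038 m and angle between jar_center's own z axis and vertical below 0.08 rad and angle between the x axis of cap_center and the x axis of jar_center, either way round above 0.65 rad and z of cap_center in the frame of jar_center below 0.072 m), for 0.05 s.
At the end, for the whole second after the job is handed in: Jar upright on the brace floor between the cheeks (within 10 mm of the seat; up to 22 mm towards the open side; tilt under 0.08 rad). Lid gripped (over 2 N), still, level within 0.15 rad, clear of the jar, centred over it within 20 mm, lower edge 6 to 65 mm above the rim (x of jar_center in the frame of brace_seat between -0.022 and 0.01 m and y of jar_center in the frame of brace_seat between -0.01 and 0.01 m and z of jar_center in the frame of brace_seat between 0.028 and 0.038 m and angle between jar_center's own z axis and vertical below 0.08 rad and z of cap_center in the frame of jar_center between 0.0865 and 0.1455 m and horizontal distance between cap_center and jar_center below 0.02 m and angle between cap_center's own z axis and vertical below 0.15 rad and contact force between cap and the fingers above 2 N and contact force between cap and jar below 0.1 N and contact force between jar and the fingers below 0.1 N and linear speed of each of cap, jar below 0.02 m/s); the arm keeps its last pose, push and grip.
It fails at once if the blue enamel pot is pushed or tipped (distance of pot from where it was at the start of the episode above 0.02 m or angle between pot's own z axis and vertical above 0.3 rad).
It fails at once if the spoon rest is pushed or tipped (distance of spoon_rest from where it was at the start of the episode above 0.02 m or angle between spoon_rest's own z axis and vertical above 0.3 rad).
It fails at once if the pestle is pushed or tipped (distance of pestle from where it was at the start of the episode above 0.02 m or angle between pestle's own z axis and vertical above 0.3 rad).
It fails at once if the measuring cup is pushed or tipped (distance of cup from where it was at the start of the episode above 0.02 m or angle between cup's own z axis and vertical above 0.3 rad).
It also fails if it takes over 48 s, if anything falls off the work surface, if the arm or the gripper's body presses on something with over 40 N, if the wrist force passes 120 N, or if a joint passes its speed limit or range.

## Working session

There is one attempt and no reset: what is moved stays moved. The work goes in short steps, Python scripts to look and compute and a shell command to move; the robot and the scene stay as the last step left them, time stands still between calls to the robot, and variables do not carry over. Pictures are saved under pics/ and viewed, at most 10 in all, crops included, and the job is handed in when it is done.

```bash
mkdir -p pics; python3 - <<'E'
from bench import manip
import cv2,numpy as np
s=manip.get_state(); print(s)
for n in("top","side"):
    im=manip.capture(n); cv2.imwrite(f"pics/{n}0.png",im[...,::-1])
    c=manip.camera_model(n); print(n,c['fx'],c['cx'],c['cy'],c['D'],np.round(c['extrinsics'],3).tolist())
E
```

```text
{'clock': 0.0, 'joint_pos': array([ 1.02191777,  0.47781244,  0.02233659,  1.55644644, -0.01149698,
        1.10929558, -0.08310533]), 'qd': array([ 2.01039893e-04, -1.08101909e-06, -1.60771193e-03, -5.89632362e-05,
       -1.10787864e-03, -4.18078819e-04, -1.67000076e-03]), 'tau': array([ 3.84153727e-04, -5.96448326e+01,  1.60788137e+00, -2.81192493e+01,
        1.22599269e-02,  9.47239052e-03,  1.15794819e-05]), 'tool_pos': array([ 287.72066618, -609.9559769 ,  230.31949755]), 'eef_rot': array([-3.06388639e+00, -6.86429882e-01,  8.38980374e-04]), 'contact_force': array([-0.27751884,  0.4436186 , -0.68436529]), 'ft_torque': array([-0.00025064,  0.03420302,  0.02485204]), 'finger_force': 0.0, 'gripper_width': 85.58299795964011}
top 429.3740457281495 281.3239237866741 218.13843782451818 [-0.11566485  0.          0.          0.          0.        ] [[-0.004, -0.993, 0.12, 473.681], [-1.0, 0.003, -0.008, 69.132], [0.008, -0.12, -0.993, 1052.484], [0.0, 0.0, 0.0, 1.0]]
side 515.303259201623 282.16063989119624 208.33763286373676 [0.00477736 0.         0.         0.         0.        ] [[-0.683, -0.343, 0.645, -275.924], [-0.731, 0.33, -0.598, 861.945], [-0.008, -0.88, -0.476, 743.227], [0.0, 0.0, 0.0, 1.0]]
```

View pics/top0.png

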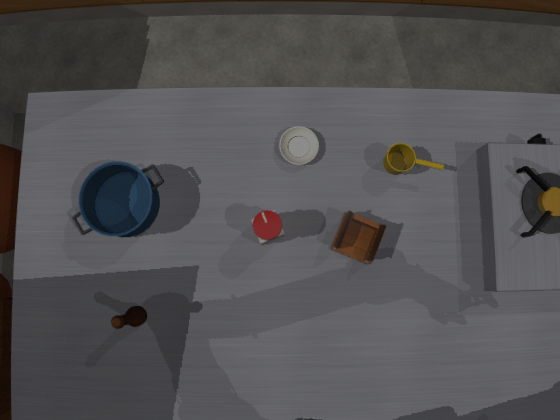

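View pics/side0.png

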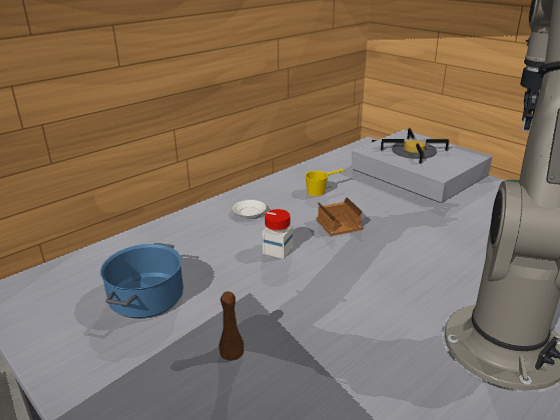

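The top view shows the red lid at about (267,225), with its stripe pointing up and slightly left. The brace is at about (358,238), the spoon rest at (298,146), the cup at (400,160), the pot at (118,200) and the pestle at (130,318). The side view has the jar at (278,235) and the brace at (340,217). I'll enlarge the jar and brace.

```bash
cat > h.py <<'E'
from bench import manip
import cv2,numpy as np
def ray(n,uv,z):
    c=manip.camera_model(n);K=np.array([[c['fx'],0,c['cx']],[0,c['fy'],c['cy']],[0,0,1]])
    u=cv2.undistortPoints(np.array(uv,float).reshape(-1,1,2),K,np.array(c['D']))[:,0]
    E=c['extrinsics'];d=np.c_[u,np.ones(len(u))]@E[:3,:3].T;o=E[:3,3]
    return o+d*((np.reshape(z,-1)-o[2])/d[:,2])[:,None]
def proj(n,P):
    c=manip.camera_model(n);K=np.array([[c['fx'],0,c['cx']],[0,c['fy'],c['cy']],[0,0,1]])
    W=np.linalg.inv(c['extrinsics']);return cv2.projectPoints(np.array(P,float).reshape(-1,3),cv2.Rodrigues(W[:3,:3])[0],W[:3,3],K,np.array(c['D']))[0][:,0]
def redmask(im):
    h=cv2.cvtColor(im,cv2.COLOR_RGB2HSV)
    return (((h[...,0]<6)|(h[...,0]>174))&(h[...,1]>190)&(h[...,2]>110)).astype(np.uint8)
E
python3 - <<'E'
from h import *
t=cv2.imread("pics/top0.png");s=cv2.imread("pics/side0.png")
cv2.imwrite("pics/z0.png",np.hstack([cv2.resize(t[200:275,240:390],(800,400),interpolation=cv2.INTER_CUBIC)]))
a=cv2.resize(s[185:265,250:370],(800,533),interpolation=cv2.INTER_CUBIC);cv2.imwrite("pics/z1.png",a)
rgb=t[...,::-1].copy();m=redmask(rgb)
m[:, :240]=0;m[:,300:]=0
cs=cv2.findContours(m,0,1)[0];c=max(cs,key=cv2.contourArea);print(cv2.minEnclosingCircle(cv2.convexHull(c)),cv2.contourArea(c))
p=cv2.minEnclosingCircle(c)[0];print(ray("top",p,105))
E
```

```text
((266.9705810546875, 211.6764678955078), 3.0467309951782227) 9.0
[[603.02792344  93.09977239 105.        ]]
```

View pics/z0.png

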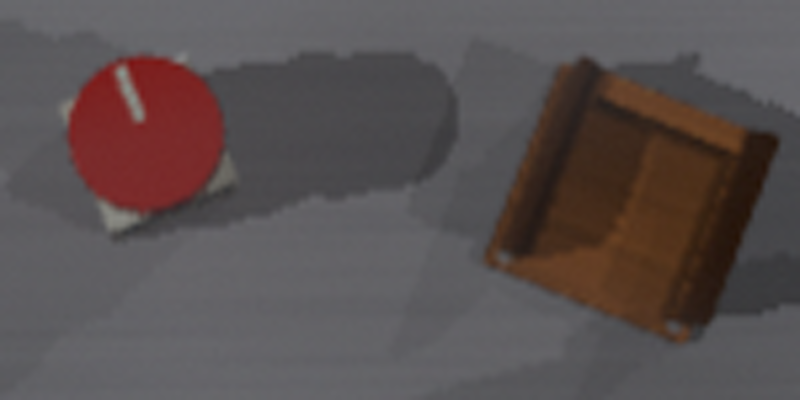

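View pics/z1.png

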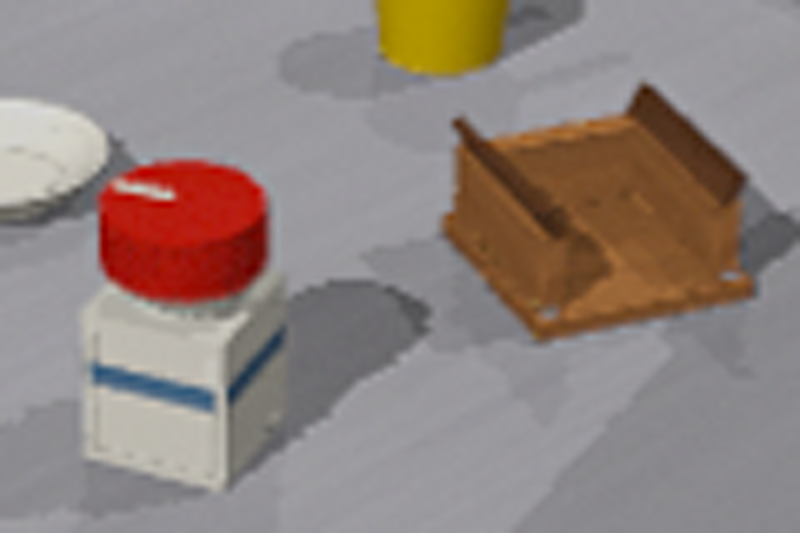

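The enlarged top view has the lid centre at about (146,133), with the stripe running from (120,68) to (138,122). The brace's open side faces down-left, with its front board corners at about (487,262) and (685,343). The side view shows the brace's board corners at (540,340), (755,293) and (445,233).

```bash
python3 - <<'E'
from h import *
t=cv2.imread("pics/top0.png")[...,::-1].copy();s=cv2.imread("pics/side0.png")[...,::-1].copy()
def red(im,x0,x1,y0,y1):
    h=cv2.cvtColor(im,cv2.COLOR_RGB2HSV);m=(((h[...,0]<5)|(h[...,0]>172))&(h[...,1]>150)).astype(np.uint8)
    k=np.zeros_like(m);k[y0:y1,x0:x1]=1;return max(cv2.findContours(m*k,0,1)[0],key=cv2.contourArea)
c=red(t,240,310,195,260);h=cv2.convexHull(c);e=cv2.minEnclosingCircle(h);print(e,cv2.contourArea(h))
M=cv2.moments(h);pc=(M['m10']/M['m00'],M['m01']/M['m00']);print(pc,ray("top",pc,106))
c=red(s,250,310,200,240);print(cv2.boundingRect(c));M=cv2.moments(cv2.convexHull(c));pc=(M['m10']/M['m00'],M['m01']/M['m00']);print("side",pc,ray("side",pc,95))
T=lambda p:[((x+.5)/5.333-.5+240,(y+.5)/5.333-.5+200) for x,y in p]
S=lambda p:[((x+.5)/6.667-.5+250,(y+.5)/6.667-.5+185) for x,y in p]
a=ray("top",T([(120,68),(138,122)]),107);d=a[0]-a[1];print("stripe yaw",np.degrees(np.arctan2(d[1],d[0])))
a=ray("side",S([(117,185),(172,193)]),107);d=a[0]-a[1];print("stripe yaw side",np.degrees(np.arctan2(d[1],d[0])))
a=ray("top",T([(110,237),(235,185)]),66);d=a[0]-a[1];print("jar front edge",a,np.degrees(np.arctan2(d[1],d[0]))-90)
def br(L,R):
    y=(L-R)[:2];w=np.linalg.norm(y);y/=w;x=np.array([y[1],-y[0]]);m=(L+R)[:2]/2
    print("w",w,"yaw",np.degrees(np.arctan2(x[1],x[0])),"frontmid",m,x)
br(*ray("top",T([(486,263),(685,343)]),8))
br(*ray("side",S([(540,340),(755,295)]),0)) if 0 else None
b=ray("side",S([(540,338),(755,293),(445,233)]),0);print(b,np.linalg.norm(b[0]-b[1]),np.linalg.norm(b[0]-b[2]))
# cheek top back ends
print(proj("top",[[600,-100,10]]))
E
```

```text
((266.73809814453125, 224.4761962890625), 14.179572105407715) 597.0
(266.7699609156895, 224.4871580122836) [[574.24040155  93.51674377 106.        ]]
(265, 209, 25, 21)
side (276.9608540925267, 219.17437722419928) [[570.39294927  96.66109378  95.        ]]
stripe yaw 18.342208604594965
stripe yaw side 29.508417441409875
jar front edge [[533.35692259 109.60909762  66.        ]
 [555.67095193  55.63557193  66.        ]] 22.461446795470337
w 98.16982484605678 yaw -22.22956258111031 frontmid [ 505.73127388 -105.13421155] [ 0.92567551 -0.37831845]
[[ 525.52826658  -61.3628272     0.        ]
 [ 487.22067234 -153.94605506    0.        ]
 [ 613.42501923  -96.72161333    0.        ]] 100.19543829858539 94.74219166782804
[[346.6446999  217.92290131]]
```

```bash
R='[{"dp":[3.7,-3.4,0],"yaw":0},{"dp":[3.7,-3.4,0],"yaw":0},{"dp":[3.7,-3.4,0],"yaw":0},{"dp":[3.7,-3.4,0],"yaw":0},{"dp":[3.7,-3.4,0],"yaw":0}]'; python3 -m pendant '[{"dp":[3.7,-3.4,0],"yaw":0},{"dp":[3.7,-3.4,0],"yaw":0},{"dp":[3.7,-3.4,0],"yaw":0},{"dp":[3.7,-3.4,0],"yaw":0},{"dp":[3.7,-3.4,0],"yaw":0}]' 8.5 30
cat >> h.py <<'E'
from scipy.spatial.transform import Rotation as Ro
def go(xyz,yaw):
    s=manip.get_state();R=Ro.from_rotvec(s['eef_rot']).as_matrix()
    d=(np.array(xyz)-s['tool_pos'])@R/10
    y0=np.degrees(np.arctan2(R[1,0],R[0,0]))
    print("t",round(float(s['clock']),2),"pos",s['tool_pos'].round(1),"yaw",y0.round(1),"q",s['joint_pos'].round(2),"F",s['contact_force'].round(1),"M",s['ft_torque'].round(2),"w",round(float(s['gripper_width']),1),"ff",round(float(s['finger_force']),1),"tilt",np.degrees(np.arccos(-R[2,2])).round(2))
    print("dp cm",d.round(2),"yaw cmd",round(float(y0-yaw),1))
E
python3 -c "
from h import *;go([573,94.5,230],25)"
```

```text
clock: 0.72
tool_pos: [383.1, -376.1, 231.0]
eef_rot: [-3.065, -0.687, 0.0]
contact_force: [1.0, 0.4, -0.1]
gripper_width: 84.9
finger_force: 0.0
t 0.72 pos [ 383.1 -376.1  231. ] yaw 25.3 q [ 0.72  0.25 -0.07  1.88  0.02  1.01 -0.49] F [ 1.   0.4 -0.1] M [-0.01 -0.07 -0.01] w 84.9 ff 0.0 tilt 0.02
dp cm [ 37.25 -34.46   0.11] yaw cmd 0.3
```

```bash
python3 -m pendant '[{"dp":[3.8,-3.5,0],"yaw":0},{"dp":[3.8,-3.5,0],"yaw":0},{"dp":[3.8,-3.5,0],"yaw":0},{"dp":[3.8,-3.5,0],"yaw":0},{"dp":[3.8,-3.5,0],"yaw":0}]'
python3 -m pendant '[{"dp":[3.8,-3.5,0],"yaw":0},{"dp":[3.8,-3.5,0],"yaw":0},{"dp":[3.8,-3.5,0],"yaw":0},{"dp":[3.8,-3.5,0],"yaw":0},{"dp":[0,0,0],"yaw":0}]'
python3 -c "
from h import *;go([573,94.5,150],25)"
```

```text
clock: 1.35
tool_pos: [480.2, -136.9, 231.2]
eef_rot: [3.066, 0.687, -0.0]
contact_force: [0.4, -0.1, 0.2]
gripper_width: 84.8
finger_force: 0.0
clock: 1.98
tool_pos: [558.1, 58.3, 231.0]
eef_rot: [-3.061, -0.698, -0.001]
contact_force: [-0.5, -0.4, -0.7]
gripper_width: 84.8
finger_force: 0.0
t 1.98 pos [558.1  58.3 231. ] yaw 25.7 q [ 0.07  0.31 -0.35  1.81  0.12  1.03 -1.45] F [-0.5 -0.4 -0.7] M [-0.04  0.04 -0.06] w 84.8 ff 0.0 tilt 0.15
dp cm [ 2.9  -2.6   8.11] yaw cmd 0.7
```

```bash
python3 -m pendant '[{"dp":[1.5,-1.3,2],"yaw":0.4},{"dp":[1.4,-1.3,3],"yaw":0.3},{"dp":[0,0,3],"yaw":0},{"dp":[0,0,1],"yaw":0},{"dp":[0,0,0],"yaw":0}]'
python3 - <<'E'
from h import *;go([573,94.5,71],25)
a=manip.capture("top")[185:265,220:340];b=manip.capture("side")[165:255,220:340]
cv2.imwrite("pics/g1.png",np.vstack([cv2.resize(x,(480,h),interpolation=2)for x,h in((a,240),(b,360))])[...,::-1]) 
E
```

```text
clock: 2.6
tool_pos: [572.6, 87.9, 141.0]
eef_rot: [3.07, 0.666, -0.002]
contact_force: [0.2, 0.1, 0.0]
gripper_width: 85.0
finger_force: 0.0
t 2.6 pos [572.6  87.9 141. ] yaw 24.5 q [-0.    0.45 -0.33  1.85  0.18  0.87 -1.57] F [0.2 0.1 0. ] M [ 0.01 -0.01  0.01] w 85.0 ff 0.0 tilt 0.08
dp cm [ 0.32 -0.59  7.  ] yaw cmd -0.5
```

View pics/g1.png

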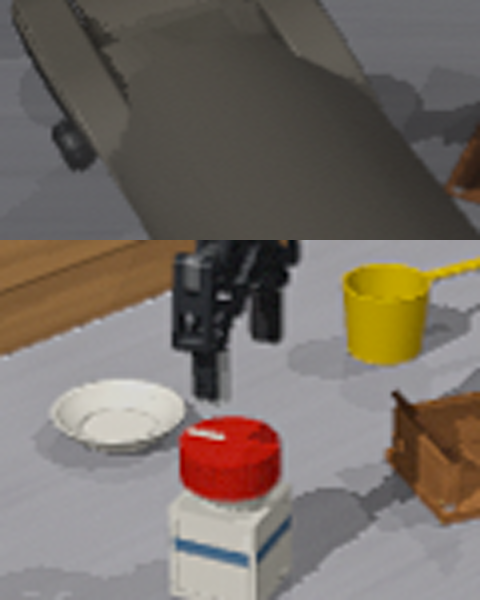

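The arm hides the jar in the top view. The side view shows the open fingers above the lid, with the lid at (230,457) in the crop. I'll go down.

```bash
python3 -m pendant '[{"dp":[0.3,-0.6,0],"yaw":0},{"dp":[0,0,2],"yaw":0},{"dp":[0,0,2],"yaw":0},{"dp":[0,0,2],"yaw":0},{"dp":[0,0,1],"yaw":0}]'
python3 -m pendant '[{"dp":[0,0,0],"yaw":0}]'
python3 -c "
from h import *;go([573,94.5,71],25)"
```

```text
clock: 3.32
tool_pos: [573.2, 96.0, 71.1]
eef_rot: [-3.069, -0.669, 0.0]
contact_force: [-0.2, 0.0, 0.2]
gripper_width: 85.1
finger_force: 0.0
clock: 3.45
tool_pos: [573.1, 95.8, 71.3]
eef_rot: [-3.07, -0.668, 0.001]
contact_force: [-0.2, 0.3, 0.2]
gripper_width: 85.1
finger_force: 0.0
t 3.45 pos [573.1  95.8  71.3] yaw 24.6 q [-0.04  0.54 -0.31  1.89  0.23  0.74 -1.62] F [-0.2  0.3  0.2] M [ 0.01 -0.02 -0.02] w 85.1 ff 0.0 tilt 0.02
dp cm [-0.07  0.11  0.03] yaw cmd -0.4
```

```bash
python3 -m pendant '[{"dp":[0,0,0],"yaw":0},{"dp":[0,0,0],"yaw":0},{"dp":[0,0,0],"yaw":0},{"dp":[0,0,0],"yaw":0},{"dp":[0,0,0],"yaw":0}]' 5.5 80
python3 - <<'E'
from h import *;go([573,94.5,71],25)
b=manip.capture("side")[165:265,230:330];cv2.imwrite("pics/g2.png",cv2.resize(b,(600,600),interpolation=2)[...,::-1])
E
```

```text
clock: 4.08
tool_pos: [574.4, 95.3, 73.0]
eef_rot: [3.069, 0.667, 0.004]
contact_force: [-0.8, -1.9, 6.7]
gripper_width: 63.9
finger_force: 86.0
t 4.08 pos [574.4  95.3  73. ] yaw 24.5 q [-0.03  0.54 -0.31  1.89  0.23  0.74 -1.62] F [-0.8 -1.9  6.7] M [-0.2   0.27  0.07] w 63.9 ff 86.0 tilt 0.15
dp cm [-0.16  0.01  0.2 ] yaw cmd -0.5
```

View pics/g2.png

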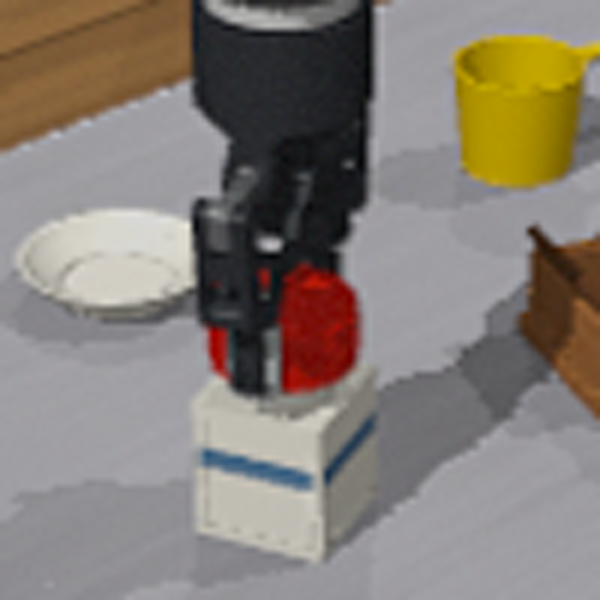

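Gripped at 63.9 mm opening and 86 N. The jar's bottom corners in the crop are at about (195,532), (322,560) and (378,507). I'll use them for yaw and lift.

```bash
python3 - <<'E'
from h import *
f=lambda p:[((x+.5)/6-.5+230,(y+.5)/6-.5+165) for x,y in p]
a=ray("side",f([(195,532),(322,560),(378,507)]),0);print(a.round(1))
for i,j in((0,1),(1,2)):
    d=a[j]-a[i];print(np.linalg.norm(d),np.degrees(np.arctan2(d[1],d[0]))%90)
print((a[0]+a[2])/2)
E
python3 -m pendant '[{"dp":[0,0,-1],"yaw":0},{"dp":[0,0,-2],"yaw":0},{"dp":[0,0,-2.5],"yaw":0},{"dp":[0,0,-2.5],"yaw":0},{"dp":[0,0,-2],"yaw":0}]'
python3 -c "
from h import *;go([547,-123,165],-18)"
```

```text
[[588.6 134.4   0. ]
 [534.5 109.3   0. ]
 [547.9  63.    0. ]]
59.64421519034176 24.84115886891294
48.22070893578102 16.049793282570363
[568.24767498  98.66128984   0.        ]
clock: 4.75
tool_pos: [573.0, 95.7, 172.7]
eef_rot: [-3.07, -0.668, -0.001]
contact_force: [-0.3, -0.9, -3.4]
gripper_width: 63.3
finger_force: 88.7
t 4.75 pos [573.   95.7 172.7] yaw 24.6 q [-0.    0.41 -0.34  1.82  0.17  0.94 -1.56] F [-0.3 -0.9 -3.4] M [-0.01 -0.   -0.02] w 63.3 ff 88.7 tilt 0.02
dp cm [-11.46  18.81   0.77] yaw cmd 42.6
```

```bash
python3 -m pendant '[{"dp":[-1.3,2.3,0],"yaw":0},{"dp":[-2.7,4.3,0],"yaw":0},{"dp":[-2.7,4.3,0],"yaw":0},{"dp":[-2.7,4.3,0],"yaw":0},{"dp":[-2,3.5,0],"yaw":0}]'
python3 -m pendant '[{"dp":[0,0,0],"yaw":8.6},{"dp":[0,0,0],"yaw":8.6},{"dp":[0,0,0],"yaw":8.6},{"dp":[0,0,0],"yaw":8.6},{"dp":[0,0,0],"yaw":8.6}]'
python3 -m pendant '[{"dp":[0,0,0],"yaw":0},{"dp":[0,0,0],"yaw":0}]'
python3 - <<'E'
from h import *;go([547,-123,165],-18.6)
b=manip.capture("side")[130:240,285:395];cv2.imwrite("pics/g3.png",cv2.resize(b,(600,600),interpolation=2)[...,::-1])
E
```

```text
clock: 5.38
tool_pos: [546.2, -124.2, 171.7]
eef_rot: [3.07, 0.666, -0.001]
contact_force: [0.7, -0.4, -3.5]
gripper_width: 63.2
finger_force: 88.8
clock: 6.0
tool_pos: [546.8, -121.6, 171.6]
eef_rot: [-3.099, 0.511, 0.001]
contact_force: [0.1, 0.4, -3.9]
gripper_width: 63.3
finger_force: 89.0
clock: 6.25
tool_pos: [547.1, -121.7, 171.4]
eef_rot: [-3.102, 0.499, 0.0]
contact_force: [0.6, 0.1, -3.5]
gripper_width: 63.1
finger_force: 88.9
t 6.25 pos [ 547.1 -121.7  171.4] yaw -18.3 q [ 0.21  0.36 -0.13  1.89  0.06  0.9  -1.84] F [ 0.6  0.1 -3.5] M [ 0.07 -0.01 -0.02] w 63.1 ff 88.9 tilt 0.01
dp cm [0.03 0.12 0.64] yaw cmd 0.3
```

View pics/g3.png

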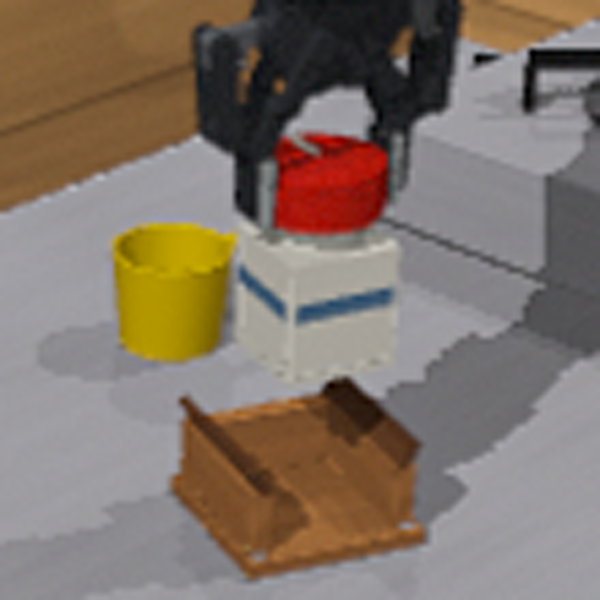

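The jar's front bottom edge runs (293,382)–(398,360), with its left corner at (240,345). The brace's front bottom edge runs (252,578)–(425,540). They look parallel, so I'll check the numbers.

```bash
python3 - <<'E'
from h import *
k=600/110;f=lambda p:[((x+.5)/k-.5+285,(y+.5)/k-.5+130) for x,y in p]
def fit(p,z):
    a=ray("side",f(p),z)[:,:2];d=a[0]-a[1];L=np.linalg.norm(d);yaw=np.degrees(np.arctan2(-d[0],d[1]));print("front",L,"yaw",yaw, "side",np.linalg.norm(a[2]-a[0]));return a,yaw
a,y=fit([(293,382),(398,360),(240,345)],98.4)
th=np.radians(-22.4);x=np.array([np.cos(th),np.sin(th)]);yy=np.array([-x[1],x[0]])
c=(a[1]+a[2])/2;c2=(a[0]+a[1])/2+30*x;print("jar",c,c2)
b,_=fit([(252,578),(425,540),(170,490)],0)
s=(b[1]+b[2])/2;s2=(b[0]+b[1])/2+50*x;print("seat",s,s2)
for d in(c-s,c2-s2):print("in brace axes",d@x,d@yy)
E
```

```text
front 59.786619825961914 yaw -20.247410621365287 side 47.29815298546688
jar [ 542.25610636 -125.4005164 ] [ 547.03503992 -131.15509075]
front 99.29238204812674 yaw -21.570720208911162 side 97.47951470004186
seat [ 551.2726676  -124.48870053] [ 552.06434099 -125.90227525]
in brace axes -7.988759916501798 -4.278960126789948
in brace axes -2.648127970639113 -6.772987379798575
```

```bash
python3 - <<'E'
from h import *
k=600/110;g=lambda P:((proj("side",P)-[285,130]+.5)*k-.5).round(0).tolist()
def box(c,yaw,z,h):
    th=np.radians(yaw);x=np.array([np.cos(th),np.sin(th)]);y=np.array([-x[1],x[0]])
    return [[*(c-h*x+h*y),z],[*(c-h*x-h*y),z],[*(c+h*x+h*y),z]]
print("jar pred",g(box(np.array([547.1,-121.7]),-21.5,98.4,30)),"seen 293,382 398,360 240,345")
print("lid pred center",g([[547.1,-121.7,192]]))
for s in([552,-124.5],[551.3,-125.5]):print("brace pred",g(box(np.array(s),-22,0,50)),"seen 252,578 425,540 170,490")
E
```

```text
jar pred [[280.0, 387.0], [387.0, 366.0], [227.0, 337.0]] seen 293,382 398,360 240,345
lid pred center [[315.0, 182.0]]
brace pred [[250.0, 579.0], [425.0, 541.0], [168.0, 488.0]] seen 252,578 425,540 170,490
brace pred [[252.0, 579.0], [427.0, 541.0], [171.0, 488.0]] seen 252,578 425,540 170,490
```

The top view says the jar is about 1 mm to the −y side and the side view says about 5 mm. I'll shift 3 mm towards +y of the brace and lower with force checks.

```bash
python3 -m pendant '[{"dp":[0,-0.3,0],"yaw":1},{"dp":[0,0,1.5],"yaw":0},{"dp":[0,0,1.5],"yaw":0},{"dp":[0,0,0.7],"yaw":0},{"dp":[0,0,0.5],"yaw":0}]'
python3 -m pendant '[{"dp":[0,0,0.6],"yaw":0},{"dp":[0,0,0.6],"yaw":0},{"dp":[0,0,0.5],"yaw":0}]'
python3 - <<'E'
from h import *;go([547,-123,83],-18.6)
b=manip.capture("side")[140:240,295:395];cv2.imwrite("pics/g4.png",cv2.resize(b,(600,600),interpolation=2)[...,::-1])
E
```

```text
clock: 6.92
tool_pos: [547.9, -119.1, 128.4]
eef_rot: [3.096, -0.53, -0.002]
contact_force: [-0.0, 0.2, -3.8]
gripper_width: 63.5
finger_force: 89.0
clock: 7.3
tool_pos: [548.2, -119.1, 112.1]
eef_rot: [3.096, -0.531, 0.0]
contact_force: [-0.2, 0.6, -3.5]
gripper_width: 63.6
finger_force: 89.0
t 7.3 pos [ 548.2 -119.1  112.1] yaw -19.4 q [ 0.2   0.44 -0.12  1.93  0.07  0.78 -1.87] F [-0.2  0.6 -3.5] M [-0.06 -0.02  0.01] w 63.6 ff 89.0 tilt 0.01
dp cm [0.01 0.41 2.91] yaw cmd -0.8
```

View pics/g4.png

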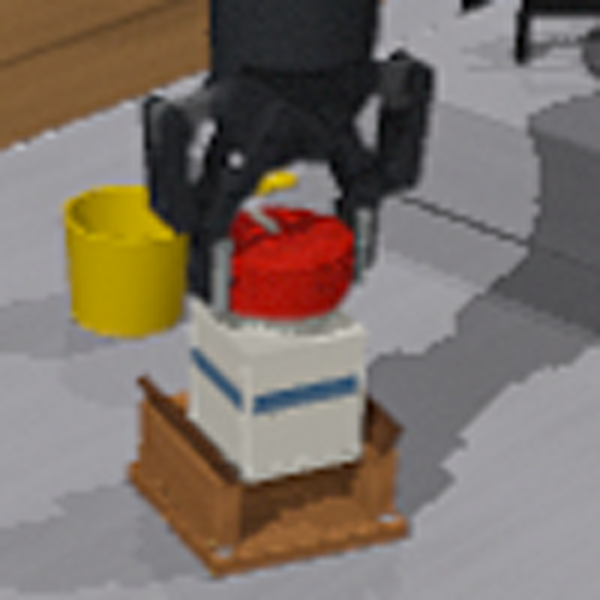

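The jar is between the guide strips with no contact force. Its front corners are at (248,480) and (362,455). I'll keep lowering to the floor.

```bash
python3 -m pendant '[{"dp":[0,0,0.6],"yaw":0},{"dp":[0,0,0.6],"yaw":0},{"dp":[0,0,0.6],"yaw":0}]'
python3 -m pendant '[{"dp":[0,0,0.4],"yaw":0},{"dp":[0,0,0.4],"yaw":0},{"dp":[0,0,0.2],"yaw":0}]'
```

```text
clock: 7.72
tool_pos: [548.2, -119.1, 93.9]
eef_rot: [3.096, -0.53, 0.0]
contact_force: [-0.6, -0.1, -4.3]
gripper_width: 64.0
finger_force: 89.0
clock: 8.1
tool_pos: [548.1, -119.1, 84.0]
eef_rot: [3.096, -0.531, -0.0]
contact_force: [-0.0, 0.2, -2.9]
gripper_width: 63.4
finger_force: 89.0
```

```bash
python3 -m pendant '[{"dp":[0,0,0.15],"yaw":0},{"dp":[0,0,0.1],"yaw":0},{"dp":[0,0,0],"yaw":0}]' - 110
python3 -c "
from h import *;go([547,-123,83],-18.6)"
```

```text
clock: 8.48
tool_pos: [548.6, -119.4, 83.3]
eef_rot: [3.096, -0.531, 0.002]
contact_force: [-4.5, -0.8, 9.0]
gripper_width: 63.2
finger_force: 121.9
t 8.47 pos [ 548.6 -119.4   83.3] yaw -19.5 q [ 0.2   0.48 -0.12  1.95  0.08  0.72 -1.88] F [-4.5 -0.8  9. ] M [0.13 0.94 0.09] w 63.2 ff 121.9 tilt 0.06
dp cm [-0.03  0.39  0.03] yaw cmd -0.9
```

Seated, with about 13 N of downward load. Now unscrewing anticlockwise, which is negative tool yaw.

```bash
python3 -m pendant '[{"dp":[0,0,0],"yaw":0},{"dp":[0,0,0],"yaw":-6},{"dp":[0,0,0],"yaw":-6},{"dp":[0,0,0],"yaw":-6},{"dp":[0,0,0],"yaw":-6}]'
python3 -c "
from h import *;go([547,-123,83],-18.6)"
```

```text
clock: 9.1
tool_pos: [550.1, -120.0, 83.6]
eef_rot: [3.138, 0.127, 0.006]
contact_force: [-0.8, -1.1, 8.1]
gripper_width: 63.2
finger_force: 121.6
t 9.1 pos [ 550.1 -120.    83.6] yaw 4.6 q [ 0.28  0.49 -0.22  1.94  0.16  0.73 -1.53] F [-0.8 -1.1  8.1] M [ 0.1   0.29 -0.28] w 63.2 ff 121.6 tilt 0.24
dp cm [-0.33  0.27  0.06] yaw cmd 23.2
```

```bash
python3 -m pendant '[{"dp":[0,0,0],"yaw":-7},{"dp":[0,0,0],"yaw":-7},{"dp":[0,0,0],"yaw":-7},{"dp":[0,0,0],"yaw":-7}]'
python3 -c "
from h import *;go([547,-123,83],-18.6)"
python3 -m pendant '[{"dp":[0,0,0],"yaw":-7},{"dp":[0,0,0],"yaw":-7},{"dp":[0,0,0],"yaw":-7},{"dp":[0,0,0],"yaw":-7},{"dp":[0,0,0],"yaw":0}]'
python3 - <<'E'
from h import *;go([547,-123,83],60.5)
b=manip.capture("side")[140:240,295:395];cv2.imwrite("pics/g5.png",cv2.resize(b,(600,600),interpolation=2)[...,::-1])
E
```

```text
clock: 9.6
tool_pos: [551.1, -120.0, 84.6]
eef_rot: [3.011, 0.884, 0.009]
contact_force: [-0.8, -2.1, 11.6]
gripper_width: 62.9
finger_force: 122.0
t 9.6 pos [ 551.1 -120.    84.6] yaw 32.7 q [ 0.37  0.5  -0.34  1.93  0.24  0.74 -1.11] F [-0.8 -2.1 11.6] M [-0.28  0.19 -0.18] w 62.9 ff 122.0 tilt 0.36
dp cm [-0.51  0.03  0.15] yaw cmd 51.3
clock: 10.22
tool_pos: [551.4, -120.3, 84.6]
eef_rot: [2.709, 1.582, 0.008]
contact_force: [0.2, -1.9, 11.1]
gripper_width: 63.1
finger_force: 122.1
t 10.22 pos [ 551.4 -120.3   84.6] yaw 60.6 q [ 0.46  0.52 -0.46  1.92  0.33  0.76 -0.7 ] F [ 0.2 -1.9 11.1] M [-0.36  0.01  0.1 ] w 63.1 ff 122.1 tilt 0.4
dp cm [-0.45 -0.26  0.16] yaw cmd 0.1
```

View pics/g5.png

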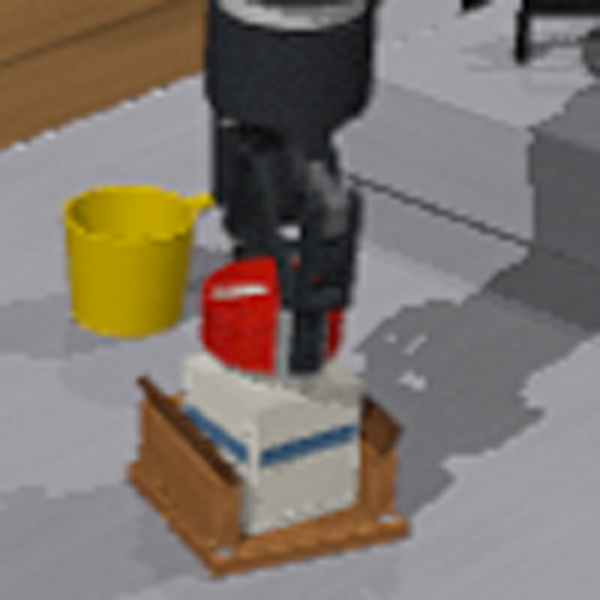

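The lid has turned (stripe at (235,292) now points left) and the jar stays down in the brace, twisted slightly against the cheeks. The relative turn is about 72–75 degrees. I'll lift slowly.

```bash
python3 -m pendant '[{"dp":[0,0,-0.3],"yaw":0},{"dp":[0,0,-0.3],"yaw":0},{"dp":[0,0,-0.4],"yaw":0},{"dp":[0,0,-0.4],"yaw":0}]'
python3 -c "
from h import *;go([547,-123,83],60.5)"
```

```text
clock: 10.78
tool_pos: [548.0, -119.1, 95.9]
eef_rot: [-2.713, -1.584, 0.0]
contact_force: [1.3, -1.5, -1.2]
gripper_width: 63.1
finger_force: 120.8
t 10.78 pos [ 548.  -119.1   95.9] yaw 60.6 q [ 0.47  0.5  -0.47  1.92  0.31  0.79 -0.68] F [ 1.3 -1.5 -1.2] M [-0.2  -0.21 -0.  ] w 63.1 ff 120.8 tilt 0.02
dp cm [-0.39  0.1   1.29] yaw cmd 0.1
```

```bash
python3 -m pendant '[{"dp":[0,0,-0.5],"yaw":0},{"dp":[0,0,-0.8],"yaw":0},{"dp":[0,0,-1],"yaw":0},{"dp":[0,0,-1],"yaw":0},{"dp":[0,0,0],"yaw":0}]'
python3 -m pendant '[{"dp":[0,0,0],"yaw":0},{"dp":[0,0,0],"yaw":0}]'
python3 - <<'E'
from h import *;go([547,-123,83],60.5)
b=manip.capture("side")[140:240,295:395];cv2.imwrite("pics/g6.png",cv2.resize(b,(600,600),interpolation=2)[...,::-1])
E
```

```text
clock: 11.4
tool_pos: [548.9, -119.1, 129.9]
eef_rot: [2.712, 1.583, 0.002]
contact_force: [0.1, 0.9, -1.3]
gripper_width: 62.9
finger_force: 120.8
clock: 11.65
tool_pos: [547.9, -119.0, 128.4]
eef_rot: [-2.713, -1.584, 0.001]
contact_force: [0.1, -0.9, -0.6]
gripper_width: 63.1
finger_force: 120.8
t 11.65 pos [ 547.9 -119.   128.4] yaw 60.6 q [ 0.49  0.46 -0.49  1.9   0.28  0.85 -0.66] F [ 0.1 -0.9 -0.6] M [0.01 0.02 0.01] w 63.1 ff 120.8 tilt 0.04
dp cm [-0.39  0.12  4.54] yaw cmd 0.1
```

View pics/g6.png

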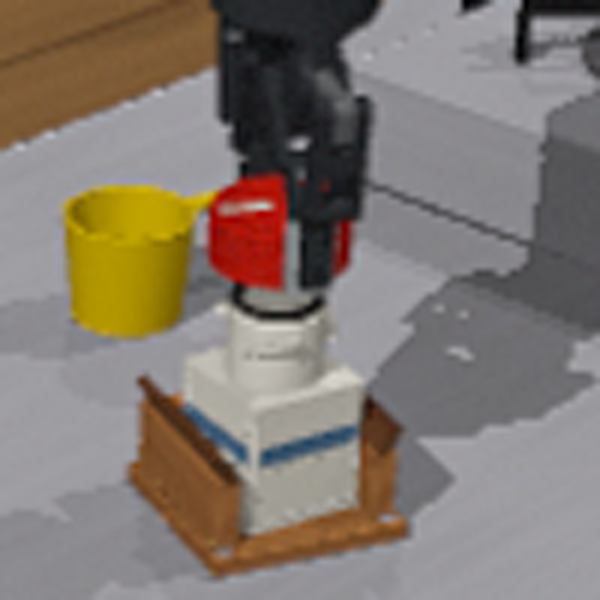

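The lid at (280,230) is held level above the open neck at (280,320). The jar is still seated in the brace and nothing is touching it. Handing in.

```bash
python3 -c "
from bench import manip;print(manip.close_job())"
```

```text
the job is handed in; nothing more can be done
None
```

I handed the job in at about 11.7 s: the jar stands in the brace, and its unscrewed lid is gripped level about 4 cm above the open rim. No verdict came back.

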